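Eject a pressed tile through the guard window

TASK

Reach down through the window of the yellow guard with the fingertips and press the red lever fully down, without touching the guard, so that the tile rises out of the mould; leave the lever down. Then push the raised tile to the left off the mould until it lies flat and wholly on the wooden board. Only press and push: do not lift the tile, and leave the pots, jar and tools where they are.

Things in the scene. Friction and masses are not known exactly. Their poses are not given: they have to be found in the camera images.
- press: Low green tile press fixed on the table, 240 mm deep (x), 575 mm wide (y). Origin: table level, below the mould's middle; x points away from the robot, y left, z up. Along y, right to left: guard over the lever (-0.295 to -0.155 m), bare flat top (to -0.07), mould (to +0.07), board (to +0.263). Flat top and mould rim are 60 mm above the table, the board 59 mm.
- mould_rim (a point): Middle of the white plaster mould (140 mm square), level with its rim, 60 mm above the table, straight above the press's origin. The mould has a 105 mm square recess in which the tile lies sunk at the start.
- guard: Yellow guard fixed on the press: level 140 mm square panel, 6 mm thick, on corner posts, with a 90 mm square window in its middle (sides along the press's axes) and a 6 mm rail half way down the left, right and front sides. Origin: centre of the window, level with the panel's top face, 125 mm above the table; 45 mm nearer (-x) and 225 mm right (-y) of the press's origin. Not to be touched.
- paddle (a point): Middle of the top face of the red paddle at the lever's end, 34 x 40 mm, straight below the window's centre: 20 mm below the guard's top face at the start, about 44 mm below it when fully pressed. It moves with the lever.
- eject_lever (a joint): Ejector lever: 0 up (start) to 0.24 rad fully down on its stop. Its axis lies 100 mm from the paddle (towards press +x), so the paddle goes down 24 mm. It takes about 6 N at the paddle and stays where it is left. It drives the steel plate under the tile: 15 mm up when the lever is fully down.
- tile: Square terracotta tile with rosette, 100 x 100 x 12 mm, about 0.23 kg. Origin: centre of its underside; sides along the press's axes. At the start it lies in the mould, its top 1 mm below the rim; with the lever fully down its underside stands 2 mm above the rim and its top 14 mm above, so it can slide off to the left.
- board_middle (a point): Point on top of the wooden board, 167 mm left (press +y) of the mould's middle: the tile's middle should come to lie about here. The board is 150 mm wide between two side rails along the press's y, with a stop across its far end, 96 mm beyond this point; rails and stop rise 8 mm above it.
- beaker: Terracotta beaker, 72 mm across, 85 mm tall, standing on the table behind the press. Origin: centre of its underside. Bystander, to be left alone.
- white_cup: White ceramic cup, 72 mm across, 75 mm tall, standing on the table behind the press. Origin: centre of its underside. Bystander, to be left alone.
- bowl: Terracotta bowl, 104 mm across, 45 mm tall, standing on the table behind the press. Origin: centre of its underside. Bystander, to be left alone.
- stain_jar: Small amber jar with yellow cap, 34 mm across, 45 mm tall, standing on the press top between the mould and the guard, towards the back. Origin: centre of its underside. Bystander, to be left alone.
- brush: Brush lying on the table, about 160 mm long, in front of the press. Origin: centre of its underside (handle along its -x). Bystander, to be left alone.
- wood_rib: Wooden spatula lying on the table, about 170 mm long, beside the right end of the press. Origin: centre of its underside (handle along its -x). Bystander, to be left alone.
- plaster_bat: Round plaster bat, 110 mm across, 20 mm thick, lying on the table, beyond the board's end. Origin: centre of its underside. Bystander, to be left alone.
Mind the look-alikes: they are no part of the job. There is more than one size of the tile; the one meant has the size given above.

How it is judged:
By the outcome, as a careful person would: the job done as asked, in the order asked, and still so for the second after the job is handed in, with the robot touching nothing.
It also fails if it takes over 45 s, if anything falls off the work surface, if the arm or the gripper's body presses on something with over 40 N, if the wrist force passes 120 N, or if a joint passes its speed limit or range.

ROBOT

A 7-joint arm with a two-finger parallel gripper is mounted at the origin on the work surface. World frame = base frame: x ahead of the robot, y to its left, z up, the work surface at z = 0. Lengths are in m, angles in rad, forces in N, time in s.
With the tool pointing down it reaches from about 0.425 to 0.925 m from the base axis. Payload 6.8 kg.
Tool frame: the origin (TCP) lies at the very end of the fingers, on their centre line; the grasp point (between the pads) lies 19 mm behind it; z points along the fingers, y is the line along which they close (so a half turn about z gives the same grasp; the last joint's range is limited). The gripper opens to 85 mm and grips with 20 to 120 N. Pads are 22 mm wide; open, the fingers measure 114 mm over their backs; the gripper's body (76 mm by 85 mm) begins 54 mm behind the grasp point. The pads swing forward as they close: fully open they stand 13 mm farther back than shut.
Start: joints at [1.146, 0.477, 0.022, 1.555, -0.011, 1.109, -0.083], TCP at [0.21, -0.641, 0.231] pointing down, gripper open.
Joint ranges: [-2.96, 2.96], [-0.34, 2.1], [-1.41, 1.46], [0.24, 2.44], [-1.37, 4.51], [0.17, 1.92], [-2.96, 2.96]. Speed limits (rad/s): [2.39, 2.39, 3.14, 3.14, 3.14, 3.14, 3.14].

INTERFACE

Orientations are given as a rotation vector (axis times angle).
In Python, from bench import r gives the robot as it stands.
- The arm moves only by the tool play_rows, never from a script. Its argument "targets" is text: rows parted by semicolons, each of 5 numbers parted by spaces: the closure, from -1 (fully open) to 1 (shut), then the shift along the tool's x, y, z in m, then the turn about the tool's z in rad. In form: gripper dx dy dz spin; .... A call has 1 to 8 rows; each row is the pose to reach, as a shift and turn from the pose commanded when the call began, along the tool's axes at that moment; what a row does not reach only later rows make up. A row lasts 1/12 s, in which the tool goes at most 41.7 mm and 7.16 degrees, less where a joint would pass 70% of its speed; a pose out of reach is approached as far as the arm can. A call with a gripper value outside its range is refused whole. The fingers move at their own pace and stop on an object; "squeeze" is the grip in N (left out, the last holds). Time passes only in rows, so rows that repeat a pose let the fingers close. It gives the time, the measured TCP pose, the force, the opening and the grip force at its end, in the units of the state.
- r.get_obs(): the state, without advancing time (a new reading comes with each control period).
- r.grab_frame(name): name is "scene" or "top" or "wrist"; returns the picture (400x640x3 uint8, red, green, blue); there is no depth.
- r.camera_info(name): a dict with "fov_y" (degrees; the focal length in pixels is half the picture's height over the tangent of half this angle, whatever the lens; pixels are square), "cx", "cy" (the principal point, pixels), "position" and "rotation" of the camera in the world. Camera axes: x right, y down, z forward; pixel columns grow to the right and rows downward; lengths in m; the calibration is good to about 2 mm. A picture is of the moment at which its call begins: read the wrist's pose just before it. camera_info takes no time and is no camera call; for the wrist camera it gives the pose at the moment of the call.
- r.hand_in(): hands the job in; it is judged then, once.
The state is a dict: "clock": time; "joints": joint angles; "qvel": joint speeds; "tau": joint torques, N m; "tcp_pos": TCP position; "orientation": TCP orientation; "contact_force": force on the tool from outside, world axes, zero at the start; "moment": the same for the moment, N m; "grip_width": finger opening in m; "gripper_force": force on a finger pad.
Only numpy, scipy, OpenCV 4.12 (cv2) and the standard library are available. Lean on these libraries where they do the work, as an engineer would, in place of code of your own. Each camera call takes 0.05 s, during which the arm holds its last target. There are 200 camera calls.

## Working session

There is one attempt and no reset: what is moved stays moved. The work goes in short steps, Python scripts to look and compute and a tool call to move; the robot and the scene stay as the last step left them, time stands still between calls to the robot, and variables do not carry over. Pictures are saved under pics/ and viewed, at most 10 in all, crops included, and the job is handed in when it is done.

Besides the shell and the picture viewer there is one more tool, called after "Emit:" as name(argument=value, ...) on one line, values as JSON. play_rows: Moves the arm, as the interface text tells. Its arguments: {"type":"object","properties":{"targets":{"type":"string"},"squeeze":{"type":"number"}},"required":["targets"]}

```bash
mkdir -p pics; ls
cat > h.py <<'E'
import numpy as np,cv2
from bench import r
from scipy.spatial.transform import Rotation as R
def cam(n):
    c=r.camera_info(n); return c
def save(n,f):
    im=r.grab_frame(n); cv2.imwrite('pics/'+f,im[:,:,::-1]); return im
def ray(c,u,v):
    f=200/np.tan(np.radians(c['fov_y'])/2)
    d=np.array(c['rotation'])@np.array([(u-c['cx'])/f,(v-c['cy'])/f,1]); return np.array(c['position']),d
def onz(c,u,v,z):
    p,d=ray(c,u,v); return p+d*(z-p[2])/d[2]
def proj(c,P):
    f=200/np.tan(np.radians(c['fov_y'])/2)
    q=np.array(c['rotation']).T@(np.array(P)-np.array(c['position'])); return f*q[0]/q[2]+c['cx'],f*q[1]/q[2]+c['cy']
E
python3 - <<'E'
from h import *
o=r.get_obs();print({k:np.round(v,3) for k,v in o.items()})
for n in('top','scene'):
    save(n,n+'0.png');print(n,r.camera_info(n))
E
```

```text
pics
{'clock': np.float64(0.0), 'joints': array([ 1.146,  0.478,  0.022,  1.556, -0.012,  1.109, -0.083]), 'qvel': array([-0.001, -0.   ,  0.   , -0.002,  0.   , -0.001, -0.   ]), 'tau': array([-1.0000e-03, -5.9644e+01,  1.6080e+00, -2.8119e+01,  1.2000e-02,
        9.0000e-03, -0.0000e+00]), 'tcp_pos': array([ 0.21 , -0.641,  0.23 ]), 'orientation': array([-3.101e+00, -4.950e-01,  1.000e-03]), 'contact_force': array([-0.744, -0.392,  0.049]), 'moment': array([-0.029, -0.014,  0.027]), 'gripper_force': np.float64(0.0), 'grip_width': np.float64(0.086)}
top {'fov_y': 56.542415459736965, 'cx': 321.2414464281657, 'cy': 204.79203004609, 'position': array([0.39396354, 0.02270755, 1.07004552]), 'rotation': array([-2.15656606,  2.12272448, -0.22390597])}
scene {'fov_y': 45.694376033264724, 'cx': 321.1784079876452, 'cy': 200.0280880778257, 'position': array([ 1.15746875, -0.249409  ,  0.99127731]), 'rotation': array([-2.14498239, -1.4439152 ,  0.44911514])}
```

```bash
sed -i "s/np.array(c\['rotation'\])/R.from_rotvec(c['rotation']).as_matrix()/" h.py; grep -c from_rotvec h.py
```

```text
2
```

View pics/top0.png

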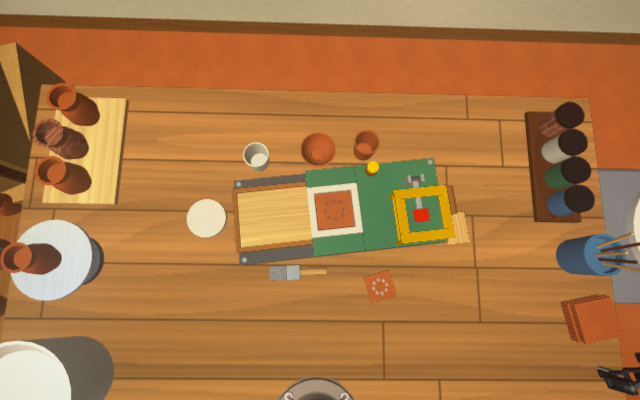

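View pics/scene0.png

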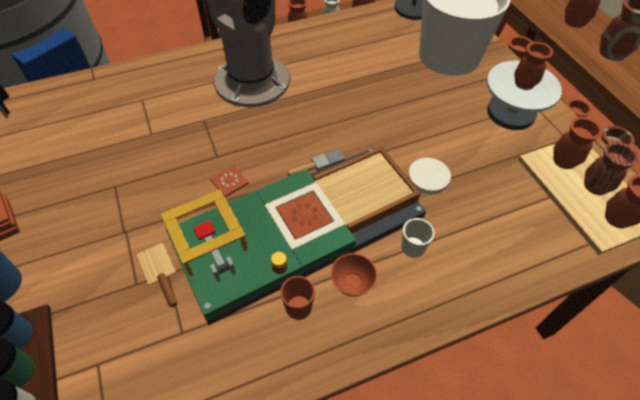

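Top view: mould about (335,210), guard (424,215), paddle (421,215), board (273,217). Scene view: mould about (305,215), guard (203,224), paddle (205,230). Next I enlarge both.

Run:
```python
import cv2
a=cv2.imread('pics/top0.png')[150:275,225:475];b=cv2.imread('pics/scene0.png')[140:325,130:450]
a=cv2.resize(a,(800,400),interpolation=cv2.INTER_CUBIC);b=cv2.resize(b,(800,462),interpolation=cv2.INTER_CUBIC)
cv2.imwrite('pics/ct.png',a);cv2.imwrite('pics/cs.png',b)
```

```text
(no output)
```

View pics/ct.png

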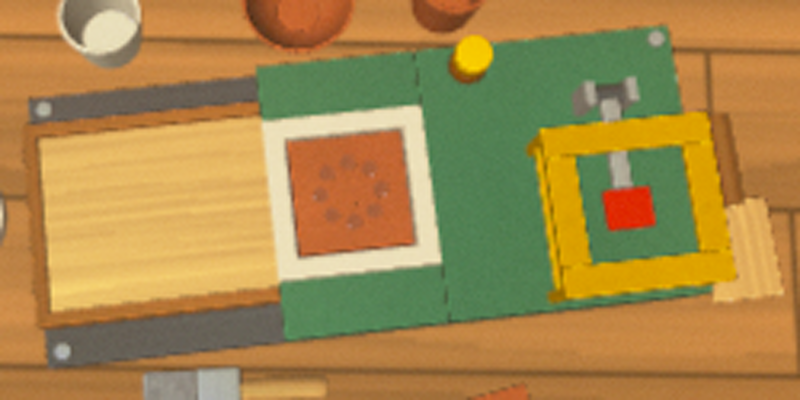

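View pics/cs.png

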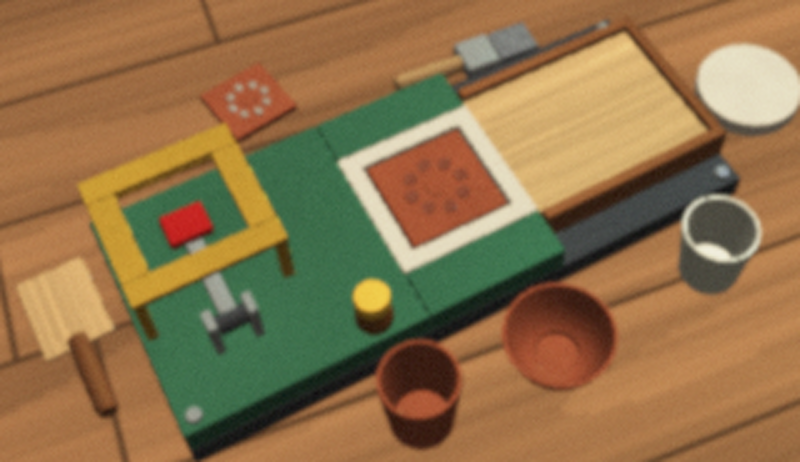

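Crops: mould corners, guard corners and red paddle (top crop (629,208), scene crop (187,223)) are clear. I fit the press pose from both views.

```bash
cat > fit.py <<'E'
from h import *
from scipy.optimize import least_squares
M=[(.07,.07),(.07,-.07),(-.07,-.07),(-.07,.07)]
P=np.array([(a,b,.06) for a,b in M]+[(a-.045,b-.225,.125) for a,b in M]+[(-.045,-.225,.105)])
T=np.array([(262,123),(421,105),(441,264),(281,280),(541,130),(711,112),(736,278),(565,298),(629,208)])/3.2+[225,150]
S=np.array([(537,210),(406,272),(340,160),(468,108),(287,237),(131,305),(80,186),(226,125),(187,223)])/[2.5,2.497]+[130,140]
ct,cs=cam('top'),cam('scene')
W=lambda p,P=P:R.from_euler('z',p[3]).apply(P)+p[:3]
f=lambda p:np.concatenate([(np.array([proj(c,w) for w in W(p)])-U).ravel() for c,U in((ct,T),(cs,S))])
s=least_squares(f,[.55,0,0,0],loss='soft_l1')
print(np.round(s.x,4));print(np.round(f(s.x).reshape(-1,2),1).tolist())
# independent triangulation
for u,v,n in zip(T,S,P):
    (p,d),(q,e)=ray(ct,*u),ray(cs,*v)
    t=np.linalg.lstsq(np.c_[d,-e],q-p,rcond=None)[0]; print(np.round((p+d*t[0]+q+e*t[1])/2,3),np.round(W(s.x,n[None])[0],3))
E
python3 fit.py; python3 -c "
from h import *
print(R.from_rotvec(r.get_obs()['orientation']).as_matrix().round(3))"
```

```text
[ 0.5665 -0.0408 -0.0062  0.1228]
[[-0.5, -0.8], [-0.7, -0.1], [-0.6, -0.5], [-1.2, -0.1], [-1.2, -0.5], [-2.4, -0.1], [-1.1, 0.4], [-0.9, -0.0], [-0.7, -0.3], [-0.5, -0.1], [-1.3, 0.4], [-1.6, 0.7], [-1.8, -0.8], [0.0, 0.2], [-0.2, 1.2], [-1.6, -0.7], [-0.6, -0.9], [-1.0, -0.2]]
[0.626 0.037 0.052] [0.627 0.037 0.054]
[ 0.645 -0.101  0.055] [ 0.645 -0.102  0.054]
[ 0.505 -0.117  0.055] [ 0.506 -0.119  0.054]
[0.49  0.02  0.052] [0.488 0.02  0.054]
[ 0.609 -0.193  0.119] [ 0.61  -0.192  0.119]
[ 0.627 -0.332  0.124] [ 0.627 -0.331  0.119]
[ 0.49  -0.348  0.119] [ 0.488 -0.348  0.119]
[ 0.472 -0.21   0.117] [ 0.471 -0.209  0.119]
[ 0.549 -0.27   0.098] [ 0.549 -0.27   0.099]
[[ 0.95   0.312 -0.001]
 [ 0.312 -0.95   0.001]
 [-0.    -0.002 -1.   ]]
```

Emit:
play_rows(targets="1 0.03 -0.017 0 0; 1 0.07 -0.039 0 -0.1; 1 0.105 -0.059 0 -0.2; 1 0.14 -0.079 0 -0.3; 1 0.175 -0.099 0 -0.4; 1 0.21 -0.118 0 -0.5; 1 0.245 -0.138 0 -0.6; 1 0.28 -0.158 0 -0.7", squeeze=20)

```text
clock: 0.77
tcp_pos: [0.4279, -0.4023, 0.2311]
orientation: [-2.74, -1.536, 0.0]
contact_force: [0.9, -1.1, -0.1]
grip_width: 0.0
gripper_force: 0.0
```

```bash
cat > st.py <<'E'
from h import *
import sys
o=r.get_obs();Rm=R.from_rotvec(o['orientation']).as_matrix()
print(o['clock'],o['tcp_pos'].round(4),'q',o['joints'].round(2),'F',o['contact_force'].round(1),'w',o['grip_width'])
if len(sys.argv)>2:
    t=np.array(list(map(float,sys.argv[1:4])));print('tool shift',(Rm.T@(t-o['tcp_pos'])).round(4),'spin',round(float(np.arctan2(Rm[1,1],Rm[0,1])-float(sys.argv[4])),4))
E
python3 st.py .549 -.27 .22 .123
```

```text
0.7667 [ 0.4279 -0.4023  0.2311] q [ 0.83  0.35 -0.23  1.76  0.09  1.05  0.02] F [ 0.9 -1.1 -0.1] w 1.022148849952821e-05
tool shift [0.176  0.0342 0.0111] spin -0.6722
```

Emit:
play_rows(targets="1 0.035 0.007 0.002 -0.1; 1 0.07 0.014 0.004 -0.2; 1 0.105 0.021 0.006 -0.3; 1 0.14 0.028 0.008 -0.4; 1 0.165 0.033 0.01 -0.5; 1 0.176 0.034 0.011 -0.6; 1 0.176 0.034 0.011 -0.672; 1 0.176 0.034 0.011 -0.672")

```text
clock: 1.43
tcp_pos: [0.549, -0.271, 0.2197]
orientation: [-2.08, -2.353, -0.0]
contact_force: [-0.7, -0.6, 0.2]
grip_width: 0.0005
gripper_force: 0.0
```

```bash
python3 st.py .549 -.27 .22 .123
python3 - <<'E'
from h import *
import json
c=cam('wrist');json.dump({k:np.array(v).tolist() for k,v in c.items()},open('w1.json','w'))
im=save('wrist','w1.png');print(c)
for p in ([.549,-.27,.1],[.549,-.27,.22]):print(proj(c,p))
E
```

```text
1.4333 [ 0.549  -0.271   0.2197] q [ 0.67  0.42 -0.41  1.7   0.19  1.06  0.32] F [-0.7 -0.6  0.2] w 0.00046641624567496067
tool shift [ 0.001   0.0001 -0.0003] spin -0.0002
{'fov_y': 70.4914147850393, 'cx': 318.6458176696499, 'cy': 196.19385489515247, 'position': array([ 0.53982947, -0.19879058,  0.36107461]), 'rotation': array([2.84804775, 0.17594825, 0.02449025])}
(np.float64(319.20567991816245), np.float64(190.49098201811373))
(np.float64(319.45896747310314), np.float64(248.35577855168523))
```

View pics/w1.png

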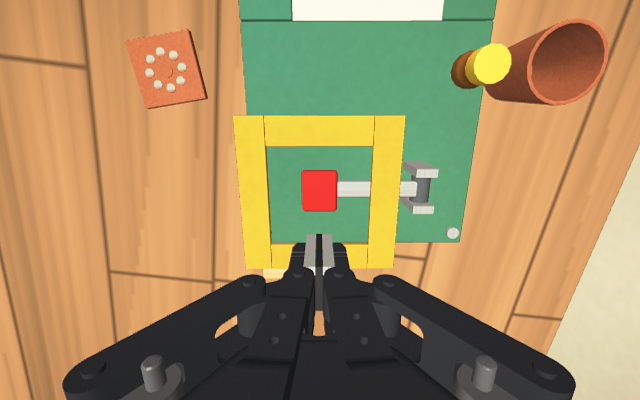

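The wrist view shows the paddle at (319,190) and the window centre at about (320,194). Both match the prediction (319,190), so I can descend straight down.

Emit:
play_rows(targets="1 0.001 0 0.02 0; 1 0.001 0 0.045 0; 1 0.001 0 0.07 0; 1 0.001 0 0.09 0; 1 0.001 0 0.104 0; 1 0.001 0 0.11 0; 1 0.001 0 0.11 0")

```text
clock: 2.07
tcp_pos: [0.547, -0.2717, 0.1088]
orientation: [-2.088, -2.344, 0.002]
contact_force: [0.1, -0.4, 0.7]
grip_width: 0.0001
gripper_force: 0.0
```

Emit:
play_rows(targets="1 0 0 0.004 0; 1 0 0 0.008 0; 1 0 0 0.012 0; 1 0 0 0.015 0; 1 0 0 0.018 0; 1 0 0 0.021 0; 1 0 0 0.021 0")

```text
clock: 2.65
tcp_pos: [0.5483, -0.2721, 0.09]
orientation: [2.087, 2.347, -0.001]
contact_force: [-2.2, -1.5, 2.9]
grip_width: -0.0001
gripper_force: 1.4
```

Emit:
play_rows(targets="1 0 0 0.003 0; 1 0 0 0.005 0; 1 0 0 0.006 0; 1 0 0 0.006 0")

```text
clock: 2.98
tcp_pos: [0.5485, -0.2721, 0.084]
orientation: [2.087, 2.347, -0.001]
contact_force: [-2.6, -1.4, 4.0]
grip_width: 0.0002
gripper_force: 2.2
```

Emit:
play_rows(targets="1 0 0 0.001 0; 1 0 0 0.002 0; 1 0 0 0.002 0")

```text
clock: 3.23
tcp_pos: [0.5487, -0.2721, 0.0821]
orientation: [2.087, 2.347, -0.001]
contact_force: [-3.2, -1.5, 7.0]
grip_width: -0.0002
gripper_force: 3.1
```

Emit:
play_rows(targets="1 0 0 0.001 0; 1 0 0 0.002 0; 1 0 0 0.003 0; 1 0 0 0.003 0")

```text
clock: 3.57
tcp_pos: [0.549, -0.2722, 0.0815]
orientation: [2.086, 2.346, -0.002]
contact_force: [-8.7, 1.2, 23.1]
grip_width: -0.0001
gripper_force: 12.6
```

Emit:
play_rows(targets="1 0 0 0.001 0; 1 0 0 0.002 0; 1 0 0 0.002 0")

```text
clock: 3.82
tcp_pos: [0.5492, -0.2722, 0.0811]
orientation: [2.086, 2.345, -0.002]
contact_force: [-14.4, 2.0, 36.7]
grip_width: -0.0001
gripper_force: 19.3
```

Emit:
play_rows(targets="1 0 0 -0.02 0; 1 0 0 -0.05 0; 1 0 0 -0.08 0; 1 0 0 -0.11 0; 1 0 0 -0.13 0; 1 0 0 -0.134 0; 1 0.02 0.005 -0.134 0; 1 0.04 0.01 -0.134 0")

```text
clock: 4.48
tcp_pos: [0.5538, -0.2313, 0.2105]
orientation: [2.089, 2.344, 0.0]
contact_force: [1.0, 0.3, -0.1]
grip_width: -0.0004
gripper_force: 0.0
```

Emit:
play_rows(targets="0 0.03 0.009 0 0; 0 0.06 0.02 0 0; 0 0.09 0.03 0 0; 0 0.11 0.035 0 0; 0 0.113 0.0355 0 0; 0 0.113 0.0355 0 0")

```text
clock: 4.98
tcp_pos: [0.5759, -0.1116, 0.2099]
orientation: [-2.082, -2.352, -0.001]
contact_force: [-0.6, -0.5, 0.1]
grip_width: 0.0425
gripper_force: 0.0
```

```bash
python3 st.py .5757 -.1152 .21 .1228
python3 - <<'E'
from h import *
c=cam('wrist')
im=save('wrist','w2.png')
save('top','t2.png')
o=r.get_obs()
print(proj(c,o['tcp_pos']))
W=lambda P:R.from_euler('z',.1228).apply(P)+[.5665,-.0408,0]
for p in ([.05,-.05,.074],[-.05,-.05,.074],[.07,-.07,.06],[-.07,-.07,.06],[-.045,-.225,.081]):print(p,np.round(proj(c,W(p)),0))
E
```

```text
4.9833 [ 0.5759 -0.1116  0.2099] q [ 0.45  0.39 -0.47  1.77  0.2   1.03  0.03] F [-0.6 -0.5  0.1] w 0.04246295346898921
tool shift [-0.0035 -0.0006 -0.0002] spin -0.001
(np.float64(317.6892602983666), np.float64(255.21262157009232))
[0.05, -0.05, 0.074] [369. 166.]
[-0.05, -0.05, 0.074] [268. 166.]
[0.07, -0.07, 0.06] [385. 182.]
[-0.07, -0.07, 0.06] [252. 182.]
[-0.045, -0.225, 0.081] [279. 319.]
```

View pics/w2.png

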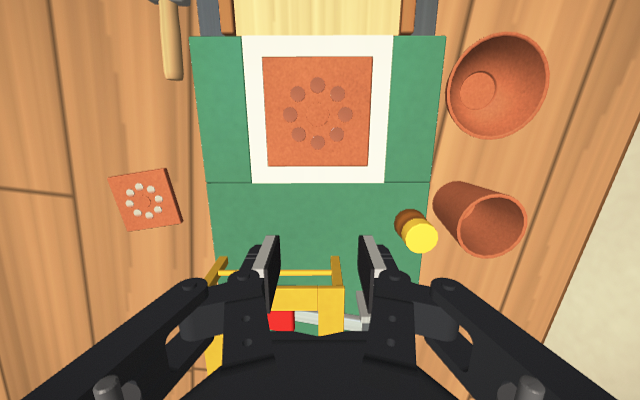

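The wrist view shows the tile raised (near edge at v=166, u 263–368, where predicted) and the lever down. The jar at (415,230) is clear of the fingers. I narrow the fingers and descend to the right of the tile.

Emit:
play_rows(targets="0.6 -0.005 0 0.02 0; 0.6 -0.005 0 0.05 0; 0.6 -0.005 0 0.08 0; 0.6 -0.005 0 0.105 0; 0.6 -0.005 0 0.125 0; 0.6 -0.005 0 0.14 0; 0.6 -0.005 0 0.145 0; 0.6 -0.005 0 0.145 0")

```text
clock: 5.75
tcp_pos: [0.5751, -0.1206, 0.0638]
orientation: [-2.088, -2.345, 0.003]
contact_force: [0.9, -0.3, -0.3]
grip_width: 0.0174
gripper_force: 0.0
```

Emit:
play_rows(targets="0.6 0.004 0 0 0; 0.6 0.008 0 0 0; 0.6 0.012 0 0 0; 0.6 0.016 0 0 0; 0.6 0.02 0 0 0; 0.6 0.024 0 0 0; 0.6 0.027 0 0 0; 0.6 0.03 0 0 0")

```text
clock: 6.42
tcp_pos: [0.5733, -0.0898, 0.0659]
orientation: [2.086, 2.347, 0.0]
contact_force: [0.7, -4.2, 3.0]
grip_width: 0.017
gripper_force: 2.0
```

```bash
python3 st.py
python3 - <<'E'
from h import *
save('wrist','w3.png')
E
```

```text
6.4167 [ 0.5733 -0.0898  0.0659] q [ 0.36  0.56 -0.41  1.89  0.32  0.75 -0.11] F [ 0.7 -4.2  3. ] w 0.017012760636466992
```

View pics/w3.png

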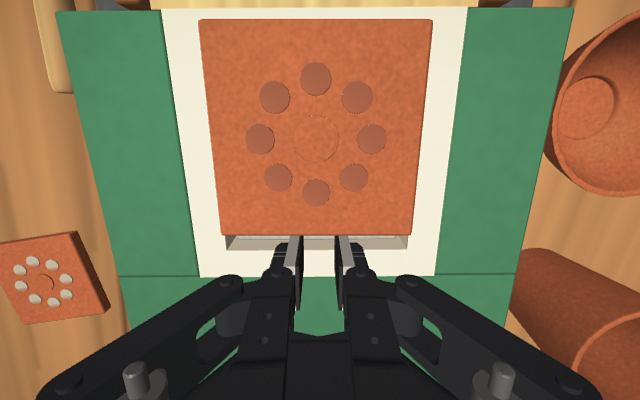

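The tile is moving straight, with its near edge level at v=235. I continue.

Emit:
play_rows(targets="0.6 0.005 0 0 0; 0.6 0.011 0 0 0; 0.6 0.017 0 0 0; 0.6 0.023 0 0 0; 0.6 0.029 0 0 0; 0.6 0.035 0 0 0; 0.6 0.04 0 0 0; 0.6 0.045 0 0 0")

```text
clock: 7.13
tcp_pos: [0.5673, -0.0438, 0.0653]
orientation: [-2.086, -2.349, 0.0]
contact_force: [0.2, -4.6, 3.4]
grip_width: 0.0167
gripper_force: 2.1
```

Emit:
play_rows(targets="0.6 0.005 0 0 0; 0.6 0.011 0 0 0; 0.6 0.017 0 0 0; 0.6 0.023 0 0 0; 0.6 0.029 0 0 0; 0.6 0.035 0 0 0; 0.6 0.04 0 0 0; 0.6 0.045 0 0 0")

```text
clock: 7.8
tcp_pos: [0.5618, 0.0011, 0.0651]
orientation: [-2.086, -2.349, 0.0]
contact_force: [0.1, -0.4, -1.3]
grip_width: 0.0172
gripper_force: 0.6
```

```bash
python3 st.py
python3 - <<'E'
from h import *
save('wrist','w4.png')
E
```

```text
7.8 [0.5618 0.0011 0.0651] q [ 0.21  0.54 -0.42  1.94  0.32  0.73 -0.27] F [ 0.1 -0.4 -1.3] w 0.017232315995812538
```

View pics/w4.png

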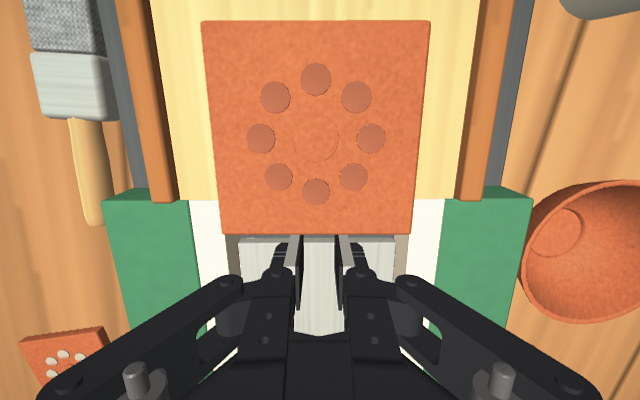

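The tile is halfway over the board, straight (near edge level at v=235). I push the last 65 mm.

Emit:
play_rows(targets="0.6 0.005 0 0 0; 0.6 0.01 0 0 0; 0.6 0.015 0 0.0005 0; 0.6 0.02 0 0.001 0; 0.6 0.025 0 0.001 0; 0.6 0.03 0 0.0015 0; 0.6 0.035 0 0.0015 0; 0.6 0.04 0 0.0015 0")

```text
clock: 8.52
tcp_pos: [0.5577, 0.0401, 0.064]
orientation: [2.087, 2.348, 0.0]
contact_force: [0.7, -4.4, 3.1]
grip_width: 0.0173
gripper_force: 2.1
```

Emit:
play_rows(targets="0.6 0.005 0 0 0; 0.6 0.01 0 0 0; 0.6 0.015 0 0 0; 0.6 0.019 0 0 0; 0.6 0.022 0 0 0; 0.6 0.025 0 0 0; 0.6 0.026 0 0 0; 0.6 0.026 0 0 0")

```text
clock: 9.18
tcp_pos: [0.5542, 0.0665, 0.0637]
orientation: [-2.086, -2.349, -0.001]
contact_force: [0.8, -1.9, 1.4]
grip_width: 0.0174
gripper_force: 0.8
```

Emit:
play_rows(targets="0.6 -0.01 0 0 0; 0.6 -0.02 0 -0.005 0; 0.6 -0.02 0 -0.03 0; 0.6 -0.02 0 -0.06 0; 0.6 -0.02 0 -0.09 0; 0.6 -0.02 0 -0.12 0; 0.6 -0.02 0 -0.14 0; 0.6 -0.02 0 -0.14 0")

```text
clock: 9.85
tcp_pos: [0.5593, 0.0457, 0.2087]
orientation: [2.084, 2.344, 0.009]
contact_force: [-0.0, -0.2, 0.4]
grip_width: 0.0172
gripper_force: 0.0
```

```bash
python3 st.py
python3 - <<'E'
from h import *
a=save('wrist','w5.png');b=save('scene','s5.png')
t=save('top','t5.png')
a=cv2.resize(a,(400,250))
b=cv2.resize(b[140:325,130:450],(400,231));t=cv2.resize(t[150:275,225:475],(400,200))
m=np.zeros((500,800,3),np.uint8);m[:250,:400]=a;m[:231,400:]=b;m[250:450,:400]=t
cv2.imwrite('pics/m5.png',m[:,:,::-1])
E
```

```text
9.85 [0.5593 0.0457 0.2087] q [ 0.2   0.35 -0.49  1.83  0.2   0.99 -0.25] F [-0.  -0.2  0.4] w 0.017190610837084053
```

View pics/m5.png

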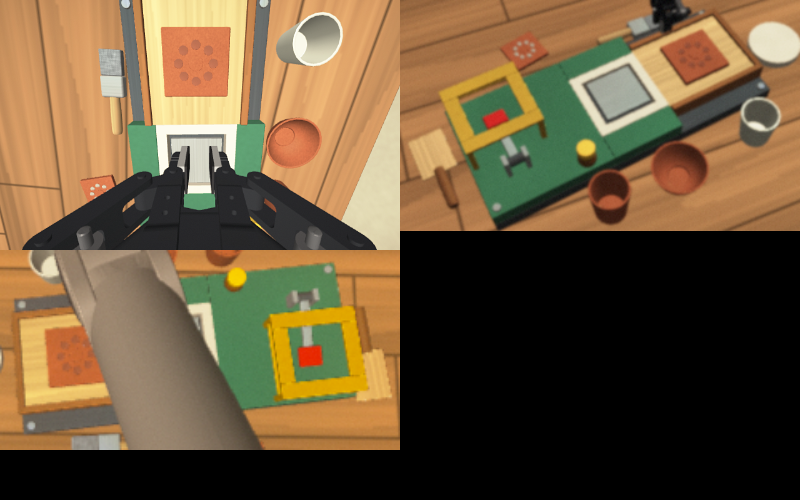

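The tile lies flat and wholly on the board (scene crop about (693,55)), clear of the rails and the mould. The lever is down, and the jar and pots are where they were.

```bash
python3 -c "
from bench import r
print(r.hand_in())"
```

```text
the job is handed in; nothing more can be done
None
```

The lever is fully down and was left there; the tile was pushed left and lies flat and wholly on the board, with no sign of touching the guard or bystanders; the job was handed in at about 10 s.

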